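Return the mixed-up wash-solvent bottles to their colour-coded nests

ROBOT

A 6-joint arm with a two-finger parallel gripper is mounted at the origin on the work surface. World frame = base frame: x ahead of the robot, y to its left, z up, the work surface at z = 0. Lengths are in mm, angles in rad, forces in N, time in s.
With the tool pointing down it reaches from about 275 to 750 mm from the base axis. Payload 10.2 kg.
Tool frame: the origin (TCP) lies on the centre line of the jaws, within the pads' length; the fingertips stand 19 mm ahead of it and the grasp point (between the pads) is the TCP; z points along the fingers, y is the line along which they close (so a half turn about z gives the same grasp; the last joint's range is limited). The gripper opens to 85 mm and grips with 20 to 120 N. Pads are 22 mm wide; open, the fingers measure 114 mm over their backs; the gripper's body (76 mm by 85 mm) begins 54 mm behind the grasp point. The pads swing forward as they close: fully open they stand 13 mm farther back than shut.
Start: joints at [-1.452, 0.313, 1.498, -0, 1.331, -0.223], TCP at [175.959, -494.641, 250.294] pointing down, gripper open.
Joint ranges: [-2.94, 2.94], [-0.97, 2.17], [0.19, 2.56], [-1.23, 4.37], [0.02, 3.11], [-2.88, 2.88]. Speed limits (rad/s): [2.39, 2.39, 3.01, 3.14, 3.14, 3.14].

INTERFACE

Orientations are given as a unit quaternion [w, x, y, z].
In Python, from rig import sense, capture, finish_job, regions_of, mark_of gives the robot as it stands.
- The arm moves only by the tool jog_arm, never from a script. Its argument "series" is text: rows parted by semicolons, each of 7 numbers parted by spaces: the shift along the tool's x, y, z in units of 0.4 m (1.0 is 0.4 m), then the turn, a rotation vector about the tool's x, y, z in units of pi/2 rad (1.0 is pi/2 rad), then the opening, from -1 (shut) to 1 (fully open). A call has 1 to 20 rows; each row is the pose to reach, as a shift and turn from the pose commanded when the call began, along the tool's axes at that moment; what a row does not reach only later rows make up. A row lasts 1/8 s, in which the tool goes at most 62.5 mm and 10.7 degrees, less where a joint would pass 70% of its speed; a pose out of reach is approached as far as the arm can. A call with a number of a shift or a turn outside -1 to 1 is refused whole. A call with a gripper value outside its range is refused whole. The fingers move at their own pace and stop on an object; "grip_force" is the grip in N (left out, the last holds). Time passes only in rows, so rows that repeat a pose let the fingers close. It gives the time, the measured TCP pose, the force, the opening and the grip force at its end, in the units of the state.
- sense(): the state, without advancing time (a new reading comes with each control period).
- capture(name): name is "side" or "top"; returns a dict with "img" (400x640x3 uint8, red, green, blue), "intrinsics" (3x3 intrinsics, pixels), "R" (3x3) and "t" (3): a world point X has camera coordinates R X + t. Camera axes: x right, y down, z forward; pixel columns grow to the right and rows downward; lengths in mm; the calibration is good to about 2 mm. A picture is of the moment at which its call begins. There is no depth.
- finish_job(): hands the job in; it is judged then, once.
Trained networks look in a picture, given as the dict that the camera call returned (one of the last four; its "shot" number tells which), for a name from the list of things; names that differ only in an ending like _2 or _b are one class to them, and where a whole thing is asked for, a point or a joint stands for the part that bears it (a point fixed in the world has none). Each returns a list of dicts, best first, with "confidence" (0 to 1); they miss things now and then, are a little off and sometimes report something else, mostly with a low value. They report only what shows in the picture. A call takes as long as a camera call. They do not tell look-alikes from the thing itself.
- regions_of(label, picture): "region" (400x640 bool, what is visible of it) and "point" ([row, column] in pixels, amid what is visible of it).
- mark_of(label, picture): "point" ([row, column] in pixels: a listed point, or the origin of a listed thing).
The state is a dict: "time_s": time; "joints": joint angles; "dq": joint speeds; "tau": joint torques, N m; "eef_pos": TCP position; "ee_rot": TCP orientation; "force": force on the tool from outside, world axes, zero at the start; "wrist_torque": the same for the moment, N m; "grip_width": opening from 0.0 (shut) to 1.0 (fully open); "grip_force": force on a finger pad.
Only numpy, scipy, OpenCV 4.12 (cv2) and the standard library are available. Lean on these libraries where they do the work, as an engineer would, in place of code of your own. Each camera call takes 0.05 s, during which the arm holds its last target. There are 200 camera calls.

TASK

The four wash-solvent bottles of the gas chromatograph have been put back into each other's nests: set every bottle in the nest of the same colour as its cap. The white spare nest is free for parking a bottle on the way and ends up empty again. Keep the glass bottles upright all the time and set them down gently rather than dropping them, and leave the white porcelain beaker standing where it is.

Things in the scene. Friction and masses are not known exactly. Their poses are not given: they have to be found in the camera images.
- bottle_blue: Closed amber glass bottle with a blue screw cap and a blue band round its paper label, 105 mm tall, about 0.2 kg. Round body 48 mm in diameter up to 64 mm, then a shoulder; the cap is 34 mm in diameter and spans heights 81 to 105 mm above the underside, easily gripped from above. Origin: centre of the underside, z up along the bottle. It starts standing in a nest of another colour.
- bottle_red: Closed amber glass bottle with a red screw cap and a red band round its paper label, 105 mm tall, about 0.2 kg. Round body 48 mm in diameter up to 64 mm, then a shoulder; the cap is 34 mm in diameter and spans heights 81 to 105 mm above the underside, easily gripped from above. Origin: centre of the underside, z up along the bottle. It starts standing in a nest of another colour.
- bottle_yellow: Closed amber glass bottle with a yellow screw cap and a yellow band round its paper label, 105 mm tall, about 0.2 kg. Round body 48 mm in diameter up to 64 mm, then a shoulder; the cap is 34 mm in diameter and spans heights 81 to 105 mm above the underside, easily gripped from above. Origin: centre of the underside, z up along the bottle. It starts standing in a nest of another colour.
- bottle_green: Closed amber glass bottle with a green screw cap and a green band round its paper label, 105 mm tall, about 0.2 kg. Round body 48 mm in diameter up to 64 mm, then a shoulder; the cap is 34 mm in diameter and spans heights 81 to 105 mm above the underside, easily gripped from above. Origin: centre of the underside, z up along the bottle. It starts standing in a nest of another colour.
- nest_blue: Round blue plastic bottle nest fixed to the bench, a shallow open dish: outer diameter 78 mm, inner diameter 66 mm, flat floor 6 mm and rim 12 mm above the bench. Origin: centre of its underside, at bench level, z up. Home of the bottle with the blue cap; another bottle stands in it at the start.
- nest_red: Round red plastic bottle nest fixed to the bench, a shallow open dish: outer diameter 78 mm, inner diameter 66 mm, flat floor 6 mm and rim 12 mm above the bench. Origin: centre of its underside, at bench level, z up. Home of the bottle with the red cap; another bottle stands in it at the start.
- nest_yellow: Round yellow plastic bottle nest fixed to the bench, a shallow open dish: outer diameter 78 mm, inner diameter 66 mm, flat floor 6 mm and rim 12 mm above the bench. Origin: centre of its underside, at bench level, z up. Home of the bottle with the yellow cap; another bottle stands in it at the start.
- nest_green: Round green plastic bottle nest fixed to the bench, a shallow open dish: outer diameter 78 mm, inner diameter 66 mm, flat floor 6 mm and rim 12 mm above the bench. Origin: centre of its underside, at bench level, z up. Home of the bottle with the green cap; another bottle stands in it at the start.
- nest_spare: Round white plastic bottle nest fixed to the bench, a shallow open dish: outer diameter 78 mm, inner diameter 66 mm, flat floor 6 mm and rim 12 mm above the bench. Origin: centre of its underside, at bench level, z up. The spare nest: belongs to no bottle and is empty at the start.
- beaker: Small white porcelain beaker, 44 mm in rim diameter and 55 mm tall, loose and upright on the bench among the nests. Origin: centre of its underside. A bystander.
There are look-alikes about, which are no part of the job. What is shaped like the bottle_yellow but black or turquoise is not meant.

How it is judged (in metres and radians):
At the end, for the whole second after the job is handed in: Each of the four bottles stands at rest (below 0.02 m/s) in the nest of its own colour: axis within 12 mm of the nest's centre, underside on the nest's floor (less than 9 mm above the bench), upright within 0.08 rad. The spare nest is then empty (horizontal distance between bottle_blue and nest_blue below 0.012 m and z of bottle_blue in the frame of nest_blue below 0.009 m and angle between each of bottle_blue, bottle_red, bottle_yellow, bottle_green's own z axis and vertical below 0.08 rad and linear speed of each of bottle_blue, bottle_red, bottle_yellow, bottle_green below 0.02 m/s and horizontal distance between bottle_red and nest_red below 0.012 m and z of bottle_red in the frame of nest_red below 0.009 m and horizontal distance between bottle_yellow and nest_yellow below 0.012 m and z of bottle_yellow in the frame of nest_yellow below 0.009 m and horizontal distance between bottle_green and nest_green below 0.012 m and z of bottle_green in the frame of nest_green below 0.009 m); the robot touches nothing.
It fails at once if a bottle is tipped by more than 0.5 rad (angle between any of bottle_blue, bottle_red, bottle_yellow, bottle_green's own z axis and vertical above 0.5 rad).
It fails at once if a bottle is dropped or thrown (moves faster than 0.6 m/s out of the fingers, as after a fall of about 18 mm) ((linear speed of bottle_blue above 0.6 m/s and contact force between the fingers and bottle_blue below 0.02 N) or (linear speed of bottle_red above 0.6 m/s and contact force between the fingers and bottle_red below 0.02 N) or (linear speed of bottle_yellow above 0.6 m/s and contact force between the fingers and bottle_yellow below 0.02 N) or (linear speed of bottle_green above 0.6 m/s and contact force between the fingers and bottle_green below 0.02 N)).
It fails at once if the white beaker is pushed more than 30 mm away or tipped by more than 0.3 rad (distance of beaker from where it was at the start of the episode above 0.03 m or angle between beaker's own z axis and vertical above 0.3 rad).
It also fails if it takes over 138 s, if anything falls off the work surface, if the arm or the gripper's body presses on something with over 40 N, if the wrist force passes 120 N, or if a joint passes its speed limit or range.

## Working session

There is one attempt and no reset: what is moved stays moved. The work goes in short steps, Python scripts to look and compute and a tool call to move; the robot and the scene stay as the last step left them, time stands still between calls to the robot, and variables do not carry over. Pictures are saved under pics/ and viewed, at most 14 in all, crops included, and the job is handed in when it is done.

Besides the shell and the picture viewer there is one more tool, called after "Call:" by a JSON object that holds its "method" and its "body". jog_arm: Moves the arm, as the interface text tells. Shifts and turns lie within -1 to 1; 1 stands for 0.4 m of shift or pi/2 rad of turn. Its arguments: {"type":"object","properties":{"series":{"type":"string"},"grip_force":{"type":"number"}},"required":["series"]}

```bash
mkdir -p pics
python3 - <<'E'
from rig import *
import cv2
s=sense();print(s['time_s'],s['eef_pos'],s['ee_rot'],s['grip_width'])
for n in("top","side"):
    c=capture(n);cv2.imwrite(f"pics/{n}0.png",c['img'][:,:,::-1])
    print(n,c['intrinsics'],c['R'],c['t'])
    for k in ["bottle_blue","bottle_red","bottle_yellow","bottle_green","nest_blue","nest_red","nest_yellow","nest_green","nest_spare","beaker"]:
        print(k,[(m['point'],round(m['confidence'],2)) for m in mark_of(k,c)][:4])
E
```

```text
0.0 [ 175.90737237 -494.40401973  249.73281599] [-6.52566553e-04  9.85438227e-01  1.70032567e-01  3.01593863e-05] 0.9985543696887921
top [[377.7711268    0.         315.29620142]
 [  0.         377.7711268  197.66829289]
 [  0.           0.           1.        ]] [[ 1.93203220e-02 -9.99812253e-01  1.47750421e-03]
 [-9.97837812e-01 -1.93749782e-02 -6.28037464e-02]
 [ 6.28205818e-02 -2.60920961e-04 -9.98024803e-01]] [-27.26636336 502.24496534 657.36631945]
bottle_blue [([131.3, 371.1], 0.86)]
bottle_red [([132.3, 240.1], 0.83)]
bottle_yellow [([190.8, 484.3], 0.91), ([218.1, 417.5], 0.83), ([285.8, 421.5], 0.63), ([293.4, 374.8], 0.58)]
bottle_green [([213.8, 181.6], 0.56)]
nest_blue [([218.1, 422.0], 0.74), ([131.5, 239.3], 0.4)]
nest_red [([213.6, 182.9], 0.89), ([229.4, 242.1], 0.58)]
nest_yellow [([132.2, 239.4], 0.68)]
nest_green [([130.7, 367.8], 0.61)]
nest_spare [([225.6, 307.1], 0.71)]
beaker [([227.9, 242.1], 0.72), ([132.4, 367.2], 0.19)]
side [[396.75345337   0.         325.93964367]
 [  0.         396.75345337 192.97184045]
 [  0.           0.           1.        ]] [[-0.98289254 -0.1841666  -0.00221894]
 [-0.13338907  0.72009836 -0.68093003]
 [ 0.12700242 -0.66898507 -0.73234511]] [488.12944997 124.35146801 800.08928881]
bottle_blue [([173.2, 282.1], 0.9)]
bottle_red [([256.4, 250.0], 0.86)]
bottle_yellow [([127.4, 337.5], 0.94), ([186.8, 401.2], 0.72), ([159.0, 353.8], 0.68), ([165.2, 394.5], 0.63)]
bottle_green [([316.9, 319.5], 0.57), ([318.3, 318.5], 0.2)]
nest_blue [([157.1, 348.7], 0.7)]
nest_red [([318.3, 316.8], 0.58)]
nest_yellow [([256.6, 253.8], 0.6)]
nest_green [([177.1, 279.9], 0.71)]
nest_spare [([222.9, 346.0], 0.67)]
beaker [([266.9, 336.4], 0.85)]
```

View pics/top0.png

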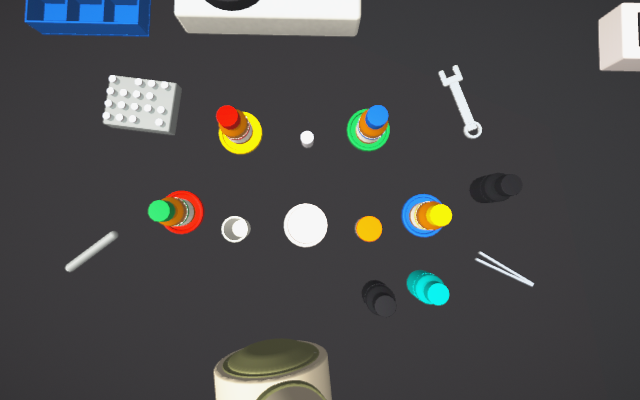

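View pics/side0.png

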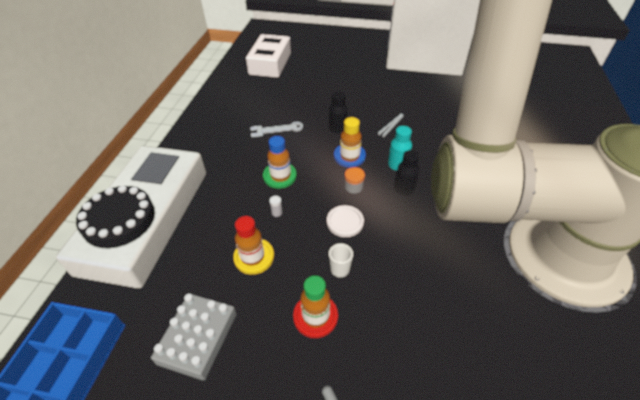

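The top view shows green in the red nest (181,212), red in yellow (240,132), blue in green (368,130) and yellow in blue (423,216). The spare nest is at (306,225) and the beaker at (236,229). Black and turquoise look-alikes are at (495,187), (378,297) and (428,287). Next I measure positions by fitting silhouettes.

```bash
cat > h.py <<'E'
from rig import *
import cv2,numpy as np
from scipy.optimize import minimize
HUE={'red':[(0,6),(174,180)],'yellow':[(24,34)],'green':[(45,80)],'blue':[(100,120)]}
T=np.linspace(0,2*np.pi,60)
def proj(c,X):
    p=(c['R']@np.asarray(X,float).T).T+c['t'];p=p@c['intrinsics'].T;return p[:,:2]/p[:,2:]
def onplane(c,px,z):
    d=c['R'].T@np.linalg.solve(c['intrinsics'],[px[0],px[1],1]);o=-c['R'].T@c['t'];return (o+d*(z-o[2])/d[2])[:2]
def cmask(c,col):
    hsv=cv2.cvtColor(c['img'],cv2.COLOR_RGB2HSV)
    if col=='white': return ((hsv[...,1]<60)&(hsv[...,2]>120)).astype(np.uint8)
    m=np.zeros(hsv.shape[:2],bool)
    for a,b in HUE[col]: m|=(hsv[...,0]>=a)&(hsv[...,0]<=b)
    return (m&(hsv[...,1]>130)&(hsv[...,2]>70)).astype(np.uint8)
def fit(c,col,xy0,r,z0,z1):
    """xy of upright cylinder whose projected silhouette best matches the hull of the colour mask near xy0"""
    S=8
    sil=lambda xy:cv2.convexHull(proj(c,[[xy[0]+r*np.cos(t),xy[1]+r*np.sin(t),z] for z in(z0,z1) for t in T]).astype(np.float32))
    ctr=sil(xy0);g=np.zeros((400,640),np.uint8);cv2.fillConvexPoly(g,ctr.astype(np.int32),1)
    g=cv2.dilate(g,np.ones((9,9)));m=cmask(c,col)&g
    n,l,st,_=cv2.connectedComponentsWithStats(m)
    for i in range(1,n):
        if st[i,4]<8: m[l==i]=0
    p=np.argwhere(m)[:,::-1].astype(np.float32)
    if len(p)<20: return None
    p=np.concatenate([p+d for d in np.array([[.5,.5],[-.5,.5],[.5,-.5],[-.5,-.5]],np.float32)]);h=cv2.convexHull(p)
    def cost(xy):
        s=sil(xy);ia=cv2.intersectConvexConvex(h,s)[0];return cv2.contourArea(h)+cv2.contourArea(s)-2*ia
    o=minimize(cost,xy0,method='Nelder-Mead',options=dict(initial_simplex=np.array(xy0)+[[0,0],[8,0],[0,8]]))
    return o.x.round(1),round(o.fun/cv2.contourArea(sil(o.x)),2)
E
python3 - <<'E'
from h import *
cs={n:capture(n) for n in('top','side')}
t=cs['top']
print('nests')
for col,px in dict(blue=(423,216),red=(182,212),yellow=(240,132),green=(368,130),white=(306,225)).items():
    x0=onplane(t,px,8); print(col,x0.round(),[fit(c,col,x0,39,0,12) for c in cs.values()])
print('caps')
for col,px in dict(blue=(376,117),red=(228,117),yellow=(440,215),green=(159,211)).items():
    x0=onplane(t,px,105); print(col,x0.round(),[fit(c,col,x0,17,87,111) for c in cs.values()])
for n,px,z in(('beaker',(236,229),30),('orange',(369,229),25),('vial',(307,138),20),('black',(511,184),105),('black2',(384,305),105),('turq',(438,294),105)):print(n,onplane(t,px,z).round())
E
```

```text
nests
blue [ 474. -212.] [(array([ 475.6, -211.2]), np.float64(0.06)), (array([ 475.7, -214.1]), np.float64(0.13))]
red [473. 222.] [(array([473.3, 221.9]), np.float64(0.09)), (array([474. , 225.3]), np.float64(0.12))]
yellow [620. 122.] [(array([619.3, 122.4]), np.float64(0.12)), (array([620.9, 121.6]), np.float64(0.12))]
green [ 629. -111.] [(array([ 629.3, -110.8]), np.float64(0.08)), (array([ 630.9, -109.5]), np.float64(0.12))]
white [454.  -2.] [(array([453.3,  -0.7]), np.float64(0.07)), (array([455.4,   0.8]), np.float64(0.11))]
caps
blue [ 626. -110.] [(array([ 628. , -111.7]), np.float64(0.04)), (array([ 630.7, -115.7]), np.float64(0.07))]
red [621. 122.] [(array([622.8, 123.3]), np.float64(0.05)), (array([624.9, 120.8]), np.float64(0.11))]
yellow [ 474. -210.] [(array([ 474.6, -210.1]), np.float64(0.03)), (array([ 475.7, -212.1]), np.float64(0.06))]
green [472. 223.] [(array([472.6, 222.4]), np.float64(0.05)), (array([474.5, 219.4]), np.float64(0.08))]
beaker [445. 119.]
orange [ 449. -112.]
vial [609.  -1.]
black [ 524. -320.]
black2 [ 336. -125.]
turq [ 354. -207.]
```

Call:
{"method": "jog_arm", "body": {"series": "0.25 -0.15 0 0 0 0.06 0.5;0.5 -0.3 0 0 0 0.12 0.5;0.7 -0.42 0 0 0 0.17 0.5;0.934 -0.58 0 0 0 0.2175 0.5;0.934 -0.58 0 0 0 0.2175 0.5;0.934 -0.58 0 0 0 0.2175 0.5;0.934 -0.58 0 0 0 0.2175 0.5;0.934 -0.58 0 0 0 0.2175 0.5;0.934 -0.58 0 0 0 0.2175 0.5;0.934 -0.58 0 0 0 0.2175 0.5;0.934 -0.58 0 0 0 0.2175 0.5;0.934 -0.58 0 0 0 0.2175 0.5", "grip_force": 40}}

```text
time_s: 2.7
eef_pos: [449.9, -151.4, 250.3]
ee_rot: [0.0, 1.0, -0.001, 0.0]
force: [-0.5, -0.2, -0.5]
grip_width: 0.747
grip_force: 0.0
```

Call:
{"method": "jog_arm", "body": {"series": "0.0577 -0.25 0 0 0 0 0.5;0.0577 -0.5 0 0 0 0 0.5;0.0577 -0.75 0 0 0 0 0.5;0.0577 -0.932 0 0 0 0 0.5;0.0577 -0.932 0 0 0 0 0.5;0.0577 -0.932 0 0 0 0 0.5;0.0577 -0.932 0 0 0 0 0.5;0.0577 -0.932 0 0 0 0 0.5;0.0577 -0.932 0 0 0 0 0.5;0.0577 -0.932 0 0 0 0 0.5;0.0577 -0.932 0.1 0 0 0 0.5;0.0577 -0.932 0.2 0 0 0 0.5;0.0577 -0.932 0.26 0 0 0 0.5;0.0577 -0.932 0.32 0 0 0 0.5;0.0577 -0.932 0.36 0 0 0 0.5;0.0577 -0.932 0.383 0 0 0 0.5;0.0577 -0.932 0.383 0 0 0 0.5;0.0577 -0.932 0.383 0 0 0 0.5;0.0577 -0.932 0.383 0 0 0 0.5"}}

```text
time_s: 5.08
eef_pos: [473.5, 222.1, 97.7]
ee_rot: [-0.0, 1.0, 0.0, 0.001]
force: [0.3, -0.1, -0.3]
grip_width: 0.751
grip_force: 0.0
```

Run:
```python
from h import *
c=capture('side');cv2.imwrite('pics/s1.png',cv2.resize(c['img'][230:370,220:420,::-1],None,fx=3,fy=3))
```

```text
(no output)
```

View pics/s1.png

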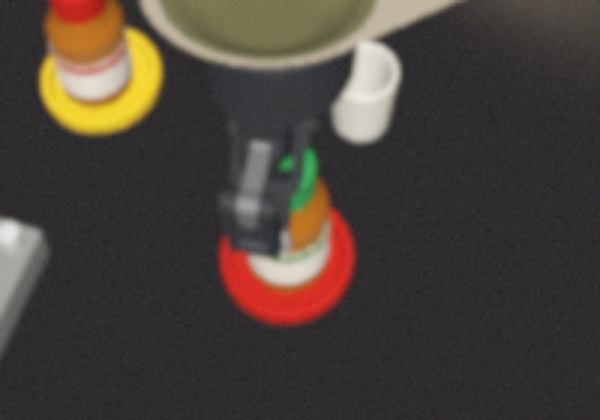

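The crop shows the fingers straddling the green cap at about (270,200), clear of the beaker. I'll close and lift.

Call:
{"method": "jog_arm", "body": {"series": "0 0 0 0 0 0 -0.6;0 0 0 0 0 0 -0.6;0 0 0 0 0 0 -0.6;0 0 0 0 0 0 -0.6;0 0 0 0 0 0 -0.6;0 0 0 0 0 0 -0.6;0 0 0 0 0 0 -0.6;0 0 -0.03 0 0 0 -0.6;0 0 -0.07 0 0 0 -0.6;0 0 -0.13 0 0 0 -0.6;0 0 -0.19 0 0 0 -0.6;0 0 -0.23 0 0 0 -0.6;0 0 -0.25 0 0 0 -0.6;0 0 -0.25 0 0 0 -0.6;0 0 -0.25 0 0 0 -0.6"}}

```text
time_s: 7.0
eef_pos: [472.9, 221.9, 196.5]
ee_rot: [0.0, 1.0, 0.0, -0.001]
force: [-0.0, 1.1, -2.4]
grip_width: 0.389
grip_force: 40.0
```

Run:
```python
from h import *
c=capture('side');cv2.imwrite('pics/s2.png',cv2.resize(c['img'][190:370,220:420,::-1],None,fx=3,fy=3))
```

```text
(no output)
```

View pics/s2.png

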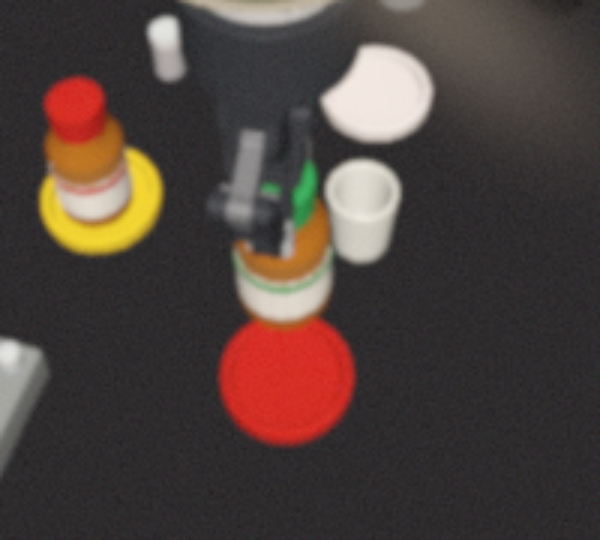

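The green bottle hangs upright at about (285,250) over the now empty red nest. I'll carry it to the spare nest.

Call:
{"method": "jog_arm", "body": {"series": "-0.01 0.05 0 0 0 0 -0.6;-0.02 0.15 0 0 0 0 -0.6;-0.03 0.27 0 0 0 0 -0.6;-0.04 0.39 0 0 0 0 -0.6;-0.047 0.48 0 0 0 0 -0.6;-0.047 0.53 0 0 0 0 -0.6;-0.047 0.555 0 0 0 0 -0.6;-0.047 0.555 0 0 0 0 -0.6;-0.047 0.555 0.04 0 0 0 -0.6;-0.047 0.555 0.1 0 0 0 -0.6;-0.047 0.555 0.16 0 0 0 -0.6;-0.047 0.555 0.2 0 0 0 -0.6;-0.047 0.555 0.225 0 0 0 -0.6;-0.047 0.555 0.235 0 0 0 -0.6;-0.047 0.555 0.242 0 0 0 -0.6;-0.047 0.555 0.247 0 0 0 -0.6;-0.047 0.555 0.249 0 0 0 -0.6;-0.047 0.555 0.249 0 0 0 -0.6"}}

```text
time_s: 9.3
eef_pos: [454.5, -0.1, 97.6]
ee_rot: [0.0, 1.0, 0.0, 0.0]
force: [-0.8, 0.1, -1.5]
grip_width: 0.384
grip_force: 40.3
```

Call:
{"method": "jog_arm", "body": {"series": "0 0 0.001 0 0 0 -0.1;0 0 0.001 0 0 0 0.1;0 0 0.001 0 0 0 0.3;0 0 0.001 0 0 0 0.5;0 0 0 0 0 0 0.5;0 0 0 0 0 0 0.5;0 0 -0.05 0 0 0 0.5;0 0 -0.15 0 0 0 0.5;0 0 -0.28 0 0 0 0.5;0 0 -0.38 0 0 0 0.5;0.1 -0.07 -0.38 0 0 0 0.5;0.2 -0.15 -0.38 0 0 0 0.5;0.3 -0.22 -0.38 0 0 0 0.5;0.4225 -0.305 -0.38 0 0 0 0.5;0.4225 -0.305 -0.38 0 0 0 0.5;0.4225 -0.305 -0.38 0 0 0 0.5;0.4225 -0.305 -0.38 0 0 0 0.5"}}

```text
time_s: 11.42
eef_pos: [622.8, 121.3, 250.3]
ee_rot: [0.0, 1.0, -0.0, 0.0]
force: [-0.3, -0.5, -0.3]
grip_width: 0.755
grip_force: 0.0
```

Run:
```python
from h import *
for n in('top','side'):
    c=capture(n)
    print(n,fit(c,'green',(454,0),17,87,111),fit(c,'red',(623.5,122),17,87,111),fit(c,'red',(473.5,223),39,0,12))
    cv2.imwrite(f'pics/{n}3.png',c['img'][:,:,::-1])
```

```text
top (array([ 4.54e+02, -4.00e-01]), np.float64(0.02)) (array([622.8, 123.3]), np.float64(0.05)) (array([473.3, 223.1]), np.float64(0.03))
side (array([459.3,  -6.8]), np.float64(0.76)) (array([625. , 120.8]), np.float64(0.11)) (array([475.4, 224.3]), np.float64(0.11))
```

View pics/side3.png

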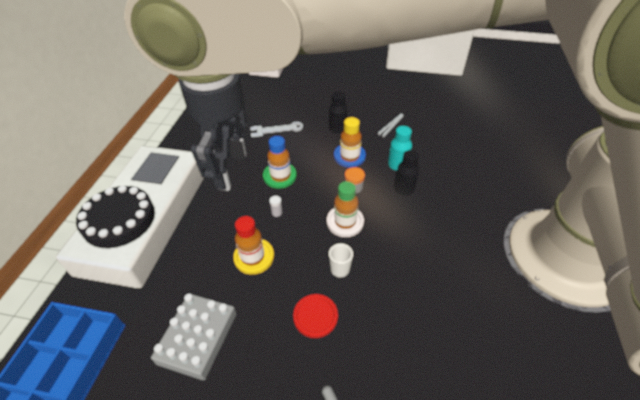

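Green stands in the spare nest (346,215) and the arm is above the red bottle. Continuing.

Call:
{"method": "jog_arm", "body": {"series": "0 0 0.1 0 0 0 0.5;0 0 0.2 0 0 0 0.5;0 0 0.28 0 0 0 0.5;0 0 0.34 0 0 0 0.5;0 0 0.37 0 0 0 0.5;0 0 0.383 0 0 0 0.5;0 0 0.383 0 0 0 0.5;0 0 0.383 0 0 0 -0.6;0 0 0.383 0 0 0 -0.6;0 0 0.383 0 0 0 -0.6;0 0 0.383 0 0 0 -0.6;0 0 0.383 0 0 0 -0.6;0 0 0.383 0 0 0 -0.6;0 0 0.36 0 0 0 -0.6;0 0 0.31 0 0 0 -0.6;0 0 0.25 0 0 0 -0.6;0 0 0.19 0 0 0 -0.6;0 0 0.15 0 0 0 -0.6;0 0 0.133 0 0 0 -0.6;0 0 0.133 0 0 0 -0.6"}}

```text
time_s: 14.02
eef_pos: [623.3, 122.0, 196.0]
ee_rot: [-0.0, 1.0, 0.0, -0.0]
force: [-0.0, 0.2, -2.4]
grip_width: 0.385
grip_force: 40.0
```

Call:
{"method": "jog_arm", "body": {"series": "-0.04 -0.02 0 0 0 0 -0.6;-0.12 -0.08 0 0 0 0 -0.6;-0.22 -0.15 0 0 0 0 -0.6;-0.31 -0.21 0 0 0 0 -0.6;-0.36 -0.24 0 0 0 0 -0.6;-0.374 -0.253 0 0 0 0 -0.6;-0.374 -0.253 0 0 0 0 -0.6;-0.374 -0.253 0.04 0 0 0 -0.6;-0.374 -0.253 0.1 0 0 0 -0.6;-0.374 -0.253 0.16 0 0 0 -0.6;-0.374 -0.253 0.2 0 0 0 -0.6;-0.374 -0.253 0.225 0 0 0 -0.6;-0.374 -0.253 0.235 0 0 0 -0.6;-0.374 -0.253 0.242 0 0 0 -0.6;-0.374 -0.253 0.247 0 0 0 -0.6;-0.374 -0.253 0.249 0 0 0 -0.6;-0.374 -0.253 0.249 0 0 0 -0.6"}}

```text
time_s: 16.15
eef_pos: [474.0, 223.3, 97.1]
ee_rot: [-0.0, 1.0, 0.0, 0.0]
force: [-0.1, -0.1, 1.6]
grip_width: 0.386
grip_force: 40.4
```

Call:
{"method": "jog_arm", "body": {"series": "0 0 0 0 0 0 -0.1;0 0 0 0 0 0 0.1;0 0 0 0 0 0 0.3;0 0 0 0 0 0 0.5;0 0 0 0 0 0 0.5;0 0 -0.05 0 0 0 0.5;0 0 -0.15 0 0 0 0.5;0 0 -0.28 0 0 0 0.5;0 0 -0.383 0 0 0 0.5;0 0.1 -0.383 0 0 0 0.5;0 0.25 -0.383 0 0 0 0.5;0 0.4 -0.383 0 0 0 0.5;0 0.55 -0.383 0 0 0 0.5;0 0.7 -0.383 0 0 0 0.5;0 0.85 -0.383 0 0 0 0.5;0 0.95 -0.383 0 0 0 0.5;0 0.95 -0.383 0 0 0 0.5;0 0.95 -0.383 0 0 0 0.5;0 0.95 -0.383 0 0 0 0.5"}}

```text
time_s: 18.52
eef_pos: [474.0, -155.7, 250.0]
ee_rot: [-0.0, 1.0, 0.001, 0.0]
force: [0.0, 0.1, 0.6]
grip_width: 0.753
grip_force: 0.0
```

Run:
```python
from h import *
for n in('top','side'):
    c=capture(n)
    print(n,fit(c,'red',(473.5,223),17,87,111),fit(c,'yellow',(475,-211),17,87,111),fit(c,'yellow',(620,122),39,0,12))
    cv2.imwrite(f'pics/{n}4.png',c['img'][:,:,::-1])
```

```text
top (array([473.1, 224.3]), np.float64(0.19)) None (array([620.1, 122.7]), np.float64(0.03))
side (array([474.3, 222.1]), np.float64(0.07)) (array([ 476.4, -212.4]), np.float64(0.05)) (array([621.5, 120.8]), np.float64(0.02))
```

View pics/side4.png

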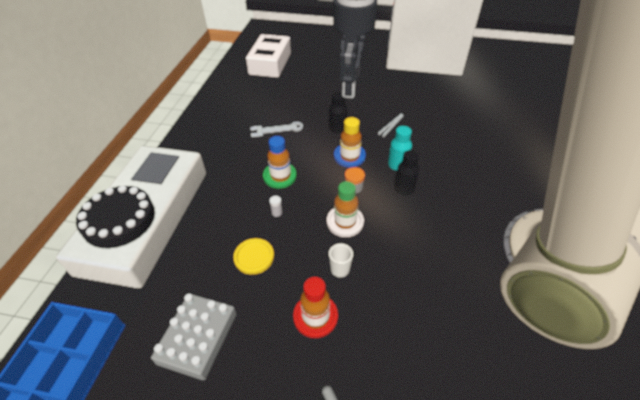

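Red stands in the red nest (315,313) and the yellow nest is free (254,256). Next is the yellow bottle.

Call:
{"method": "jog_arm", "body": {"series": "0.003 0.07 0 0 0 0 0.5;0.003 0.139 0 0 0 0 0.5;0.003 0.139 0.1 0 0 0 0.5;0.003 0.139 0.2 0 0 0 0.5;0.003 0.139 0.28 0 0 0 0.5;0.003 0.139 0.34 0 0 0 0.5;0.003 0.139 0.383 0 0 0 0.5;0.003 0.139 0.383 0 0 0 0.5;0.003 0.139 0.383 0 0 0 -0.6;0.003 0.139 0.383 0 0 0 -0.6;0.003 0.139 0.383 0 0 0 -0.6;0.003 0.139 0.383 0 0 0 -0.6;0.003 0.139 0.383 0 0 0 -0.6;0.003 0.139 0.383 0 0 0 -0.6;0.003 0.139 0.36 0 0 0 -0.6;0.003 0.139 0.31 0 0 0 -0.6;0.003 0.139 0.25 0 0 0 -0.6;0.003 0.139 0.19 0 0 0 -0.6;0.003 0.139 0.133 0 0 0 -0.6;0.003 0.139 0.133 0 0 0 -0.6"}}

```text
time_s: 21.12
eef_pos: [475.5, -212.8, 198.2]
ee_rot: [0.001, 1.0, 0.0, 0.001]
force: [0.2, 0.8, -2.8]
grip_width: 0.385
grip_force: 40.0
```

Call:
{"method": "jog_arm", "body": {"series": "0.02 -0.04 0 0 0 0 -0.6;0.06 -0.13 0 0 0 0 -0.6;0.11 -0.25 0 0 0 0 -0.6;0.165 -0.38 0 0 0 0 -0.6;0.22 -0.51 0 0 0 0 -0.6;0.275 -0.64 0 0 0 0 -0.6;0.32 -0.74 0 0 0 0 -0.6;0.35 -0.805 0 0 0 0 -0.6;0.364 -0.834 0 0 0 0 -0.6;0.364 -0.834 0 0 0 0 -0.6;0.364 -0.834 0.04 0 0 0 -0.6;0.364 -0.834 0.1 0 0 0 -0.6;0.364 -0.834 0.16 0 0 0 -0.6;0.364 -0.834 0.2 0 0 0 -0.6;0.364 -0.834 0.225 0 0 0 -0.6;0.364 -0.834 0.235 0 0 0 -0.6;0.364 -0.834 0.242 0 0 0 -0.6;0.364 -0.834 0.247 0 0 0 -0.6;0.364 -0.834 0.249 0 0 0 -0.6;0.364 -0.834 0.249 0 0 0 -0.6"}}

```text
time_s: 23.62
eef_pos: [620.9, 121.2, 97.7]
ee_rot: [-0.0, 1.0, 0.0, 0.001]
force: [-0.5, 0.3, 1.3]
grip_width: 0.386
grip_force: 40.4
```

Call:
{"method": "jog_arm", "body": {"series": "0 0 0 0 0 0 -0.1;0 0 0 0 0 0 0.1;0 0 0 0 0 0 0.3;0 0 0 0 0 0 0.5;0 0 0 0 0 0 0.5;0 0 -0.05 0 0 0 0.5;0 0 -0.15 0 0 0 0.5;0 0 -0.28 0 0 0 0.5;0 0 -0.383 0 0 0 0.5;0.021 0.1 -0.383 0 0 0 0.5;0.021 0.25 -0.383 0 0 0 0.5;0.021 0.4 -0.383 0 0 0 0.5;0.021 0.5 -0.383 0 0 0 0.5;0.021 0.5875 -0.383 0 0 0 0.5;0.021 0.5875 -0.383 0 0 0 0.5;0.021 0.5875 -0.383 0 0 0 0.5;0.021 0.5875 -0.383 0 0 0 0.5"}}

```text
time_s: 25.75
eef_pos: [629.2, -112.6, 250.4]
ee_rot: [-0.0, 1.0, 0.001, 0.0]
force: [0.5, 0.3, 0.2]
grip_width: 0.749
grip_force: 0.0
```

Run:
```python
from h import *
for n in('top','side'):
    c=capture(n)
    print(n,fit(c,'yellow',(620,122),17,87,111),fit(c,'blue',(629,-113),17,87,111),fit(c,'blue',(475.5,-212),39,0,12))
    cv2.imwrite(f'pics/{n}5.png',c['img'][:,:,::-1])
```

```text
top (array([620.5, 124. ]), np.float64(0.2)) None None
side (array([621.8, 122.6]), np.float64(0.06)) (array([ 630.7, -115.8]), np.float64(0.07)) (array([ 477.8, -214.8]), np.float64(0.08))
```

View pics/side5.png

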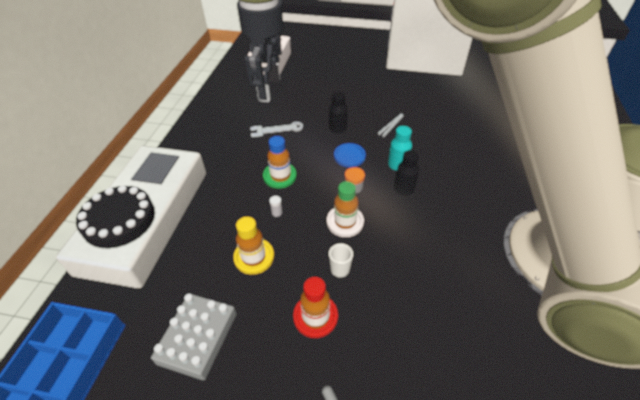

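Yellow stands in its nest (252,250) and the blue nest is free (349,155). Next is blue.

Call:
{"method": "jog_arm", "body": {"series": "0 0 0.1 0 0 0 0.5;0 0 0.2 0 0 0 0.5;0 0 0.28 0 0 0 0.5;0 0 0.34 0 0 0 0.5;0 0 0.37 0 0 0 0.5;0 0 0.383 0 0 0 0.5;0 0 0.383 0 0 0 0.5;0 0 0.383 0 0 0 -0.6;0 0 0.383 0 0 0 -0.6;0 0 0.383 0 0 0 -0.6;0 0 0.383 0 0 0 -0.6;0 0 0.383 0 0 0 -0.6;0 0 0.383 0 0 0 -0.6;0 0 0.36 0 0 0 -0.6;0 0 0.31 0 0 0 -0.6;0 0 0.25 0 0 0 -0.6;0 0 0.19 0 0 0 -0.6;0 0 0.15 0 0 0 -0.6;0 0 0.133 0 0 0 -0.6;0 0 0.133 0 0 0 -0.6"}}

```text
time_s: 28.35
eef_pos: [629.0, -113.8, 196.8]
ee_rot: [-0.0, 1.0, 0.0, -0.0]
force: [-0.7, -0.5, -1.6]
grip_width: 0.387
grip_force: 39.9
```

Call:
{"method": "jog_arm", "body": {"series": "-0.04 0.02 0 0 0 0 -0.6;-0.12 0.08 0 0 0 0 -0.6;-0.22 0.15 0 0 0 0 -0.6;-0.31 0.2 0 0 0 0 -0.6;-0.36 0.235 0 0 0 0 -0.6;-0.3825 0.249 0 0 0 0 -0.6;-0.3825 0.249 0 0 0 0 -0.6;-0.3825 0.249 0.04 0 0 0 -0.6;-0.3825 0.249 0.1 0 0 0 -0.6;-0.3825 0.249 0.16 0 0 0 -0.6;-0.3825 0.249 0.2 0 0 0 -0.6;-0.3825 0.249 0.225 0 0 0 -0.6;-0.3825 0.249 0.235 0 0 0 -0.6;-0.3825 0.249 0.242 0 0 0 -0.6;-0.3825 0.249 0.247 0 0 0 -0.6;-0.3825 0.249 0.249 0 0 0 -0.6;-0.3825 0.249 0.249 0 0 0 -0.6"}}

```text
time_s: 30.48
eef_pos: [476.2, -213.5, 97.9]
ee_rot: [0.0, 1.0, 0.0, 0.0]
force: [-0.1, 1.0, 2.1]
grip_width: 0.381
grip_force: 40.3
```

Call:
{"method": "jog_arm", "body": {"series": "0 0 0 0 0 0 -0.1;0 0 0 0 0 0 0.1;0 0 0 0 0 0 0.3;0 0 0 0 0 0 0.5;0 0 0 0 0 0 0.5;0 0 -0.05 0 0 0 0.5;0 0 -0.15 0 0 0 0.5;0 0 -0.28 0 0 0 0.5;0 0 -0.383 0 0 0 0.5;-0.055 -0.1 -0.383 0 0 0 0.5;-0.055 -0.25 -0.383 0 0 0 0.5;-0.055 -0.4 -0.383 0 0 0 0.5;-0.055 -0.5 -0.383 0 0 0 0.5;-0.055 -0.531 -0.383 0 0 0 0.5;-0.055 -0.531 -0.383 0 0 0 0.5;-0.055 -0.531 -0.383 0 0 0 0.5"}}

```text
time_s: 32.48
eef_pos: [454.2, -2.1, 250.6]
ee_rot: [0.0, 1.0, -0.001, -0.0]
force: [0.4, -0.8, -0.8]
grip_width: 0.752
grip_force: 0.0
```

Run:
```python
from h import *
for n in('top','side'):
    c=capture(n)
    print(n,fit(c,'blue',(476,-212),17,87,111),fit(c,'green',(454,0),17,87,111),fit(c,'green',(630,-110),39,0,12))
    cv2.imwrite(f'pics/{n}6.png',c['img'][:,:,::-1])
```

```text
top (array([ 474.9, -211.5]), np.float64(0.24)) None (array([ 629.8, -111. ]), np.float64(0.02))
side (array([ 466.7, -225.5]), np.float64(0.85)) (array([458.2,  -6.7]), np.float64(0.58)) (array([ 630.4, -110.5]), np.float64(0.07))
```

View pics/side6.png

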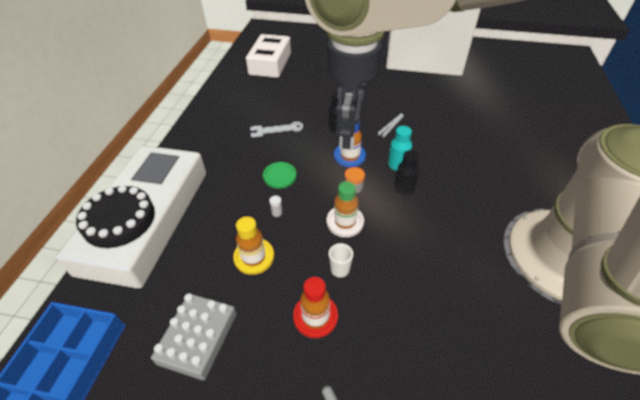

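Blue stands in its nest (349,150) and the green nest is free (279,175). The last one is green.

Call:
{"method": "jog_arm", "body": {"series": "0 0 0.1 0 0 0 0.5;0 0 0.2 0 0 0 0.5;0 0 0.28 0 0 0 0.5;0 0 0.34 0 0 0 0.5;0 0 0.37 0 0 0 0.5;0 0 0.383 0 0 0 0.5;0 0 0.383 0 0 0 0.5;0 0 0.383 0 0 0 -0.6;0 0 0.383 0 0 0 -0.6;0 0 0.383 0 0 0 -0.6;0 0 0.383 0 0 0 -0.6;0 0 0.383 0 0 0 -0.6;0 0 0.383 0 0 0 -0.6;0 0 0.36 0 0 0 -0.6;0 0 0.31 0 0 0 -0.6;0 0 0.25 0 0 0 -0.6;0 0 0.19 0 0 0 -0.6;0 0 0.15 0 0 0 -0.6;0 0 0.133 0 0 0 -0.6;0 0 0.133 0 0 0 -0.6"}}

```text
time_s: 35.08
eef_pos: [453.9, -1.0, 197.5]
ee_rot: [0.0, 1.0, 0.0, -0.0]
force: [-0.4, -0.3, -1.8]
grip_width: 0.39
grip_force: 40.0
```

Call:
{"method": "jog_arm", "body": {"series": "0.04 0.02 0 0 0 0 -0.6;0.12 0.08 0 0 0 0 -0.6;0.22 0.14 0 0 0 0 -0.6;0.32 0.2 0 0 0 0 -0.6;0.4 0.25 0 0 0 0 -0.6;0.44 0.274 0 0 0 0 -0.6;0.44 0.274 0 0 0 0 -0.6;0.44 0.274 0.04 0 0 0 -0.6;0.44 0.274 0.1 0 0 0 -0.6;0.44 0.274 0.16 0 0 0 -0.6;0.44 0.274 0.2 0 0 0 -0.6;0.44 0.274 0.225 0 0 0 -0.6;0.44 0.274 0.235 0 0 0 -0.6;0.44 0.274 0.242 0 0 0 -0.6;0.44 0.274 0.247 0 0 0 -0.6;0.44 0.274 0.249 0 0 0 -0.6;0.44 0.274 0.249 0 0 0 -0.6"}}

```text
time_s: 37.2
eef_pos: [630.2, -110.7, 98.3]
ee_rot: [0.0, 1.0, 0.0, 0.0]
force: [-0.4, -0.1, -0.3]
grip_width: 0.382
grip_force: 40.4
```

Call:
{"method": "jog_arm", "body": {"series": "0 0 0.001 0 0 0 -0.1;0 0 0.001 0 0 0 0.1;0 0 0 0 0 0 0.3;0 0 0 0 0 0 0.5;0 0 0 0 0 0 0.5;0 0 -0.05 0 0 0 0.5;0 0 -0.15 0 0 0 0.5;0 0 -0.28 0 0 0 0.5;0 0 -0.4 0 0 0 0.5;-0.1 0.1 -0.4 0 0 0 0.5;-0.3 0.3 -0.4 0 0 0 0.5;-0.6 0.7 -0.4 0 0 0 0.5;-0.8 0.8 -0.4 0 0 0 0.5;-0.8 0.8 -0.4 0 0 0 0.5;-0.8 0.8 -0.4 0 0 0 0.5;-0.8 0.8 -0.4 0 0 0 0.5;-0.8 0.8 -0.4 0 0 0 0.5;-0.8 0.8 -0.4 0 0 0 0.5"}}

```text
time_s: 39.45
eef_pos: [309.1, -431.4, 257.8]
ee_rot: [-0.0, 1.0, -0.001, -0.0]
force: [-0.5, -0.6, -1.1]
grip_width: 0.751
grip_force: 0.0
```

Run:
```python
from h import *
N=dict(blue=(475.8,-212),red=(473.8,223),yellow=(620.5,122),green=(630,-110.7))
for n in('top','side'):
    c=capture(n)
    for k,p in N.items(): print(n,k,fit(c,k,p,17,87,111))
    cv2.imwrite(f'pics/{n}7.png',c['img'][:,:,::-1])
```

```text
top blue (array([ 475.2, -211.2]), np.float64(0.27))
top red (array([473.1, 224.3]), np.float64(0.2))
top yellow (array([620.2, 123.8]), np.float64(0.2))
top green (array([ 629.9, -110.2]), np.float64(0.32))
side blue (array([ 476. , -216.4]), np.float64(0.09))
side red (array([474.2, 222.1]), np.float64(0.08))
side yellow (array([622. , 122.5]), np.float64(0.06))
side green (array([ 633. , -114.7]), np.float64(0.1))
```

View pics/top7.png

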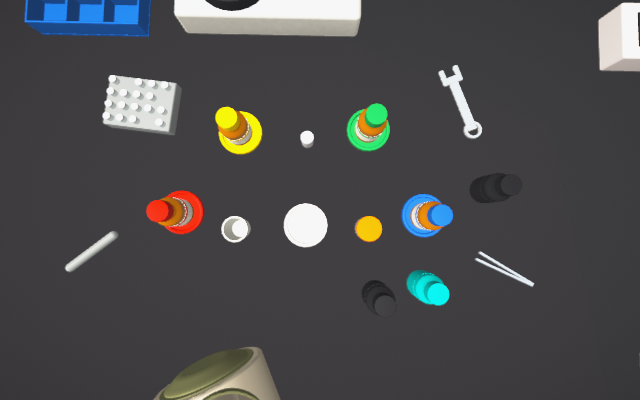

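View pics/side7.png

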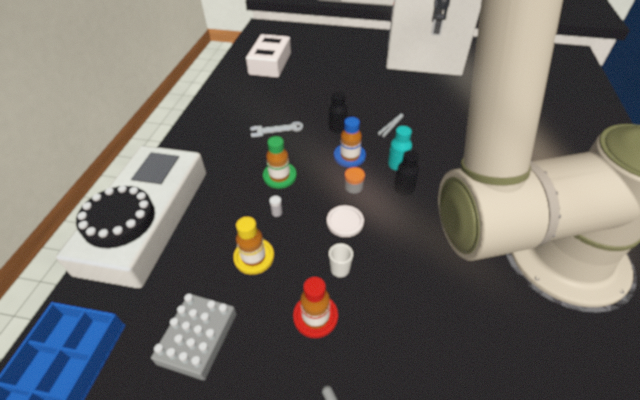

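All four bottles stand in their own nests: yellow (240,132), green (368,130), red (181,212) and blue (423,216). The spare nest is empty (306,225) and the beaker has not moved (236,229).

```bash
python3 -c "
from rig import *
print(finish_job())"
```

```text
the job is handed in; nothing more can be done
None
```

The job is handed in at about 39.5 s of the 138 s allowed: the last pictures show each bottle upright in the nest of its own colour, the spare nest empty and the beaker where it was, though the hand-in call gave no verdict.

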